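# Lock the indexing disc with its bar

## Task

Lock the indexing fixture: push the upright pin on the slotted disc with the fingertips to turn it until its slot faces the locking bar, then push the bar by its upright tab until its nose is fully home against the bottom of the slot, and move clear. Nothing needs to be grasped: lift nothing, and leave the cup, the abrasive roll and the wedge round the fixture where they are.

Things in the scene. Friction and masses are not known exactly. Their poses are not given: they have to be found in the camera images.
- fixture: Steel fixture fixed to the bench; place and heading vary. Origin: on the disc's upright axis at bench level (z = 0); x runs from the locking bar's guide towards the disc (the way the bar is pushed home), z up. Round foot 132 mm across; bed 52 mm wide back to x = -182 mm with the bar's guide: two low walls, and straps over the bar at x = -74 and -166 mm; tops at most 38 mm high.
- index_disc (a joint): Turn of the disc, rad, counter-clockwise from above positive; starts at 0.6 to 1.5. At 0 the slot faces the bar, the pin is on the fixture's +x side. Stops at -0.7 and 1.9, no catch at 0. Light friction (1.5 N at the pin), stays where left. Disc 120 mm across, 16 to 30 mm above the bench; one slot, 20 mm wide, from the rim in to 28 mm from the axis; hub 36 mm across, 41 mm high.
- pin (a point): Mid-height of the disc's upright steel pin, 55 mm above the bench: pin of 12 mm diameter, from the disc's top (30 mm) to 72 mm above the bench, 44 mm from the disc's axis, diametrically opposite the slot.
- slot (a point): Mouth of the slot: middle of its opening at the disc's rim, 60 mm from the axis, 23 mm above the bench.
- tab (a point): Middle of the upright tab on the locking bar, 55 mm above the bench; x along the bar to the disc. Tab 10 mm thick along the bar, 14 mm wide, top 69 mm high, 60 mm behind the nose's point. The bar is loose steel, 14 mm wide, 12.5 mm high, 145 mm long, and slides along the fixture's x axis in its guide (about 1 to 3 N); the straps hold it down.
- nose (a point): Point of the bar's tapered nose (12.6 mm wide at its root, 5.6 mm at the point, 18 mm long), 23 mm above the bench. It starts 8 to 28 mm outside the disc's rim (fixture x = -68 to -88 mm); fully home it bears on the bottom of the slot at fixture x = -28 mm.
- turned_cup: Bystander: loose turned wooden cup, 66 mm across, 68 mm high, close beyond the disc. Origin under its middle.
- abrasive_roll: Bystander: loose roll of abrasive cloth standing on end, 74x59 mm, 50 mm high, beside the bar's guide. Origin under its middle.
- wedge_b: Bystander: loose wooden wedge, 89x46x26 mm, lying beside the disc. Origin under its middle.

How it is judged:
On the way:
1. the disc is turned so that its slot faces the bar (value of joint index_disc between -0.11 and 0.11 rad), for 0.2 s.
At the end, for the whole second after the job is handed in: The disc's slot faces the bar (within 0.11 rad), the bar's nose is in the slot within 5 mm of its bottom, everything is at rest, and the cup, roll and wedge are within 25 mm of where they stood (all of step 1 and x of nose in the frame of fixture above -0.033 m and y of nose in the frame of fixture between -0.006 and 0.006 m and height (world z) of nose below 0.03 m and velocity of joint index_disc between -0.05 and 0.05 rad/s and distance of each of turned_cup, abrasive_roll, wedge_b from where it was at the start of the episode below 0.025 m); the robot touches nothing.
It fails at once if the locking bar is lifted (height (world z) of nose above 0.035 m).
It fails at once if the cup is moved or lifted (distance of turned_cup from where it was at the start of the episode above 0.025 m).
It fails at once if the abrasive roll is moved or lifted (distance of abrasive_roll from where it was at the start of the episode above 0.025 m).
It fails at once if the wedge is moved or lifted (distance of wedge_b from where it was at the start of the episode above 0.025 m).
It also fails if it takes over 48 s, if anything falls off the work surface, if the arm or the gripper's body presses on something with over 40 N, if the wrist force passes 120 N, or if a joint passes its speed limit or range.

## Robot

A 7-joint arm with a two-finger parallel gripper is mounted at the origin on a cart in front of the work surface, level with it; the furniture and walls round the work are solid. World frame = base frame: x ahead of the robot, y to its left, z up, the work surface at z = 0. Lengths are in m, angles in rad, forces in N, time in s.
With the tool pointing down it reaches from about 0.425 to 0.875 m from the base axis. Payload 4.7 kg.
Tool frame: the origin (TCP) lies at the very end of the fingers, on their centre line; the grasp point (between the pads) lies 19 mm behind it; x points along the fingers, y is the direction in which the jaws open and shut, and the axes are right-handed (so a half turn about x gives the same grasp; the last joint's range is limited). The gripper opens to 85 mm and grips with 20 to 120 N. Pads are 22 mm wide; open, the fingers measure 114 mm over their backs; the gripper's body (76 mm by 85 mm) begins 54 mm behind the grasp point. The pads swing forward as they close: fully open they stand 13 mm farther back than shut.
Start: joints at [-1.319, 0.321, -0.07, 1.45, 0.023, 1.371, -0.057], TCP at [0.153, 0.632, 0.231] pointing down, gripper open.
Joint ranges: [-2.86, 2.86], [-0.3, 2.09], [-1.38, 1.24], [0.06, 2.45], [-1.56, 4.7], [0.09, 2.05], [-2.69, 2.69]. Speed limits (rad/s): [2.57, 2.57, 3.14, 3.14, 3.14, 3.14, 3.14].

## Interface

Orientations are given as a unit quaternion [w, x, y, z].
In Python, from rig import ctrl gives the robot as it stands.
- The arm moves only by the tool carry_out, never from a script. Its argument "deltas" is text: rows parted by semicolons, each of 7 numbers parted by spaces: the turn, a rotation vector about the world's x, y, z in degrees, then the shift along the world's x, y, z in mm, then the opening in per cent of the stroke, from 0 (shut) to 100 (fully open). In form: ax ay az x y z gripper; .... A call has exactly 5 rows; each row shifts and turns the pose as measured when the row begins; what a row does not reach is not made up. A row lasts 1/12 s, in which the tool goes at most 41.7 mm and 7.16 degrees, less where a joint would pass 70% of its speed; a pose out of reach is approached as far as the arm can. A call is refused whole if a number of a shift passes 41.7 or a number of a turn 7.16, either way. A call with a gripper value outside its range is refused whole. The fingers move at their own pace and stop on an object; "newtons" is the grip in N (left out, the last holds). Time passes only in rows, so rows that do not move let the fingers close, or fill a call up. It gives the time, the measured TCP pose, the force and the opening at its end, in the units of the state.
- ctrl.read_state(): the state, without advancing time (a new reading comes with each control period).
- ctrl.read_camera(name): name is "scene" or "top"; returns the picture (420x560x3 uint8, red, green, blue); there is no depth.
- ctrl.get_calibration(name): a dict with "intrinsics" (3x3 intrinsics, pixels), "position" and "orientation" of the camera in the world. Camera axes: x right, y down, z forward; pixel columns grow to the right and rows downward; lengths in m; the calibration is good to about 2 mm. A picture is of the moment at which its call begins. get_calibration takes no time and is no camera call.
- ctrl.close_job(): hands the job in, once; it reports no verdict.
The state is a dict: "time_s": time; "joint_positions": joint angles; "joint_vel": joint speeds; "tau": joint torques, N m; "ee_pos": TCP position; "ee_rot": TCP orientation; "force": force on the tool from outside, world axes, zero at the start; "torque": the same for the moment, N m; "gripper_width": opening from 0.0 (shut) to 1.0 (fully open).
Only numpy, scipy, OpenCV 4.12 (cv2) and the standard library are available. Lean on these libraries where they do the work, as an engineer would, in place of code of your own. Each camera call takes 0.05 s, during which the arm holds its last target. There are 200 camera calls.

## Working session

There is one attempt and no reset: what is moved stays moved. The work goes in short steps, Python scripts to look and compute and a tool call to move; the robot and the scene stay as the last step left them, time stands still between calls to the robot, and variables do not carry over. Pictures are saved under pics/ and viewed, about 8 in all and at most 12, crops included, and the job is handed in when it is done.

Besides the shell and the picture viewer there is one more tool, called after "Request:" as name(argument=value, ...) on one line, values as JSON. carry_out: Moves the arm, as the interface text tells. Its arguments: {"type":"object","properties":{"deltas":{"type":"string"},"newtons":{"type":"number"}},"required":["deltas"]}

```bash
mkdir -p pics; python3 - <<'E'
from rig import ctrl
import cv2
for n in("scene","top"):
    im=ctrl.read_camera(n); cv2.imwrite(f"pics/{n}0.png",im[:,:,::-1]); c=ctrl.get_calibration(n); print(n,c)
print(ctrl.read_state())
E
```

```text
scene {'intrinsics': array([[514.69278461,   0.        , 279.1105364 ],
       [  0.        , 514.69278461, 197.54780923],
       [  0.        ,   0.        ,   1.        ]]), 'position': array([0.06095652, 0.01236858, 0.72407598]), 'orientation': array([ 0.17981122, -0.48145839,  0.8025097 , -0.30305763])}
top {'intrinsics': array([[427.30182866,   0.        , 282.6525136 ],
       [  0.        , 427.30182866, 212.11094331],
       [  0.        ,   0.        ,   1.        ]]), 'position': array([ 0.44205317, -0.23491933,  0.90983032]), 'orientation': array([-0.06434375,  0.70528069, -0.70367293,  0.0573013 ])}
{'time_s': 0.1, 'joint_positions': array([-1.31891594,  0.3217697 , -0.07007134,  1.45157454,  0.02261567,
        1.37083788, -0.05690556]), 'joint_vel': array([-0.00138641, -0.0002151 ,  0.0004823 , -0.00270031,  0.00115863,
       -0.00017197,  0.00016134]), 'tau': array([ 5.56659597e-05, -4.94883263e+01, -3.83724840e-01, -3.15208447e+01,
        1.29490547e-02,  7.48588645e-03,  1.40059979e-05]), 'ee_pos': array([0.15304695, 0.63120574, 0.23030846]), 'ee_rot': array([ 0.70208074,  0.083229  ,  0.70215026, -0.08450197]), 'force': array([-0.47041248, -0.29879311,  0.01368161]), 'torque': array([-0.01358337,  0.00730691, -0.05407117]), 'gripper_width': 1.0001274868415435}
```

View pics/top0.png

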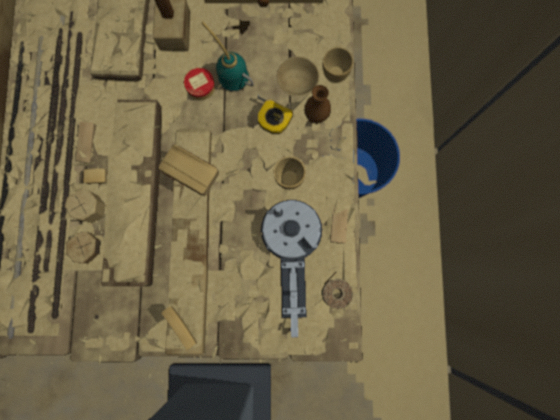

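View pics/scene0.png

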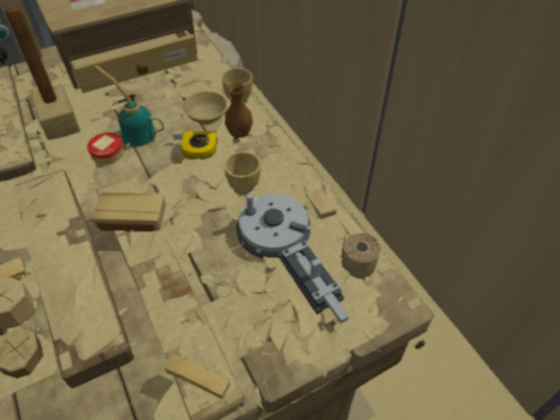

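Top view: disc at about (292,229), pin at about (279,212), slot at about (307,244), with the bar running down to (294,333). The cup is at (290,172), the roll at (337,293) and the wedge at (340,227). Next, enlarged crops with rough rays.

```bash
cat > h.py <<'E'
import numpy as np,cv2
from scipy.spatial.transform import Rotation as R
from rig import ctrl
def cam(n):
    c=ctrl.get_calibration(n); q=c["orientation"]
    return c["intrinsics"],np.array(c["position"]),R.from_quat(np.roll(q,-1)).as_matrix()
def ray(n,px,z):
    K,p,M=cam(n); d=M@np.linalg.solve(K,[px[0],px[1],1.]); return (p+d*(z-p[2])/d[2])
def proj(n,P):
    K,p,M=cam(n); v=K@(M.T@(np.array(P)-p)); return v[:2]/v[2]
def tri(a,b):
    A=[];y=[]
    for n,px in(("top",a),("scene",b)):
        K,p,M=cam(n); d=M@np.linalg.solve(K,[px[0],px[1],1.]); d/=np.linalg.norm(d); Q=np.eye(3)-np.outer(d,d); A.append(Q);y.append(Q@p)
    return np.linalg.lstsq(np.vstack(A),np.hstack(y),rcond=None)[0]
E
python3 - <<'E'
from h import *
t=cv2.imread("pics/top0.png"); s=cv2.imread("pics/scene0.png")
a=cv2.resize(t[190:350,240:370],None,fx=3.7,fy=3.7,interpolation=cv2.INTER_CUBIC)
b=cv2.resize(s[140:340,220:390],None,fx=3,fy=3,interpolation=cv2.INTER_CUBIC)
cv2.imwrite("pics/a.png",a);cv2.imwrite("pics/b.png",b)
for p in[(292,229),(294,333)]: print(ray("top",p,.03))
for p in[(290,172),(337,293),(340,227)]: print(ray("top",p,.05))
E
```

```text
[ 0.55956244 -0.24539429  0.03      ]
[ 0.35077577 -0.24924574  0.03      ]
[ 0.67617977 -0.24107945  0.05      ]
[ 0.42962858 -0.33393761  0.05      ]
[ 0.56115664 -0.34246618  0.05      ]
```

View pics/a.png

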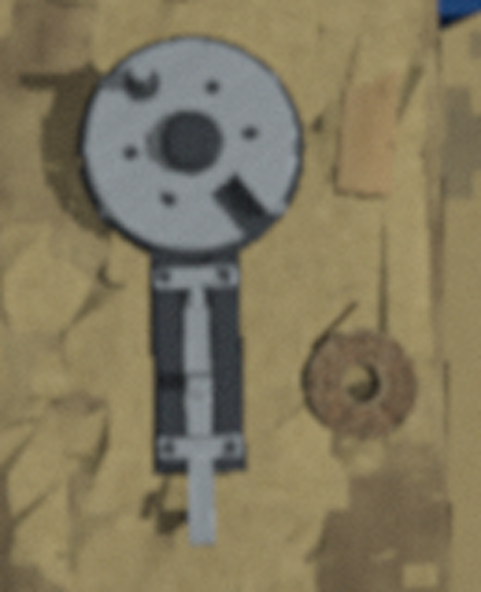

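View pics/b.png

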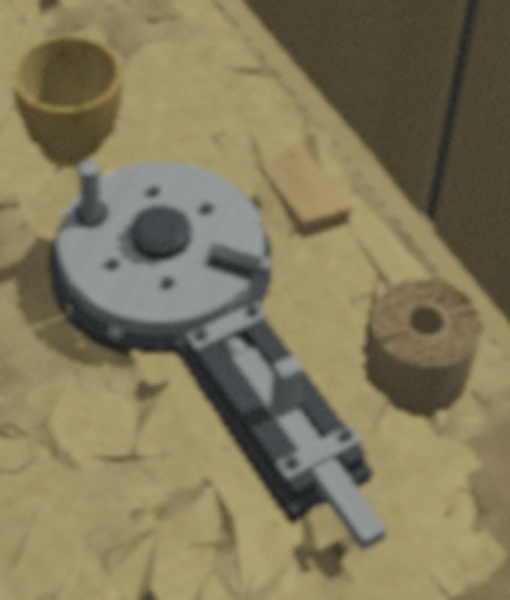

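```bash
python3 - <<'E'
from h import *
f=lambda p:(p[0]/3.7-.37+240,p[1]/3.7-.37+190)   # resize half-pixel shift
g=lambda p:(p[0]/3-.33+220,p[1]/3-.33+140)
T=cv2.imread("pics/top0.png").astype(int)
# disc mask: greyish bright pixels
m=((T.max(2)-T.min(2)<28)&(T.mean(2)>105)).astype(np.uint8)
m[:,:255]=0;m[:,330:]=0;m[:195]=0;m[262:]=0
n,l,st,ce=cv2.connectedComponentsWithStats(m);k=1+st[1:,4].argmax()
c=max(cv2.findContours((l==k).astype(np.uint8),0,1)[0],key=cv2.contourArea);h=cv2.convexHull(c)
print(st[k]); e=cv2.fitEllipse(h);print(e)
C=ray("top",e[0],.03);print("disc",C, "by minEncl",ray("top",cv2.minEnclosingCircle(h)[0],.03))
C2=ray("top",f((191,144)),.03);print("disc by eye",C2)
print("hub tri",tri(f((191,141)),g((161,229))))
s=ray("top",f((245,207)),.03);tail=ray("top",f((201,543)),.03);
print("slot",s,"tail",tail,"tail tri",tri(f((201,543)),g((370,540))))
print("strap1",ray("top",f((196,275)),.038),"strap2",ray("top",f((201,449)),.038))
print("tab tri",tri(f((196,383)),g((289,366))))
print("pin top tri",tri(f((149,81)),g((89,166))), "scene ray",ray("scene",g((89,166)),.072),"pin base",ray("scene",g((93,216)),.03))
print("tab scene ray",ray("scene",g((289,366)),.069))
# roll / cup / wedge / back check
print("cup",tri((290,172),(243,165)),"roll",ray("top",f((360,384)),.05),"wedge",[ray("top",f(p),.026)[:2] for p in((345,80),(395,82),(388,193),(338,190))])
E
```

```text
[ 263  200   58   57 2041]
((291.99774169921875, 228.69161987304688), (57.02349853515625, 58.2593994140625), 127.71922302246094)
disc [ 0.56020769 -0.24539     0.03      ] by minEncl [ 0.55837912 -0.24641952  0.03      ]
disc by eye [ 0.56050352 -0.24384168  0.03      ]
hub tri [ 0.5607987  -0.24484765  0.03537227]
slot [ 0.52517694 -0.27390332  0.03      ] tail [ 0.34425892 -0.2491456   0.03      ] tail tri [ 0.34310229 -0.24961388  0.02171957]
strap1 [ 0.48704248 -0.24647674  0.038     ] strap2 [ 0.39400364 -0.24908516  0.038     ]
tab tri [ 0.42803708 -0.24794228  0.06673551]
pin top tri [ 0.58982005 -0.2187707   0.07439396] scene ray [ 0.59318453 -0.21760587  0.072     ] pin base [ 0.59127828 -0.21739371  0.03      ]
tab scene ray [ 0.42552299 -0.24895137  0.069     ]
cup [ 0.67226289 -0.2418385   0.06244373] roll [ 0.42882512 -0.33377923  0.05      ] wedge [array([ 0.59778809, -0.3311978 ]), array([ 0.59667714, -0.35948127]), array([ 0.53358054, -0.35415392]), array([ 0.53520698, -0.32621663])]
```

```bash
python3 - <<'E'
from h import *
print(R.from_quat(np.roll(ctrl.read_state()["ee_rot"],-1)).as_matrix().round(3))
E
```

```text
[[-0.     0.236  0.972]
 [-0.002  0.972 -0.236]
 [-1.    -0.002  0.   ]]
```

Request:
carry_out(deltas="0 0 0 30 -20 0 0; 0 0 0 30 -25 0 0; 0 0 0 30 -25 0 0; 0 0 0 30 -25 0 0; 0 0 0 30 -28 0 0")

```text
time_s: 0.52
ee_pos: [0.2926, 0.5097, 0.2258]
ee_rot: [0.7, 0.074, 0.706, -0.077]
force: [1.6, 0.3, 0.3]
gripper_width: 0.297
```

Request:
carry_out(deltas="0 0 3 25 -33 0 0; 0 0 3 25 -33 0 0; 0 0 3 25 -35 0 0; 0 0 3 20 -36 0 0; 0 0 3 20 -36 0 0")

```text
time_s: 0.93
ee_pos: [0.4077, 0.3354, 0.2233]
ee_rot: [0.703, -0.023, 0.71, 0.017]
force: [0.3, 0.4, -0.8]
gripper_width: -0.003
```

Request:
carry_out(deltas="0 0 0 25 -37 0 0; 0 0 0 25 -37 0 0; 0 0 0 25 -37 0 0; 0 0 0 25 -37 0 0; 0 0 0 20 -37 0 0")

```text
time_s: 1.35
ee_pos: [0.518, 0.1592, 0.2222]
ee_rot: [0.703, -0.024, 0.711, 0.019]
force: [1.1, 0.6, -0.9]
gripper_width: -0.002
```

Request:
carry_out(deltas="0 0 0 10 -40 0 0; 0 0 0 10 -40 0 0; 0 0 0 10 -40 0 0; 0 0 0 10 -40 0 0; 0 0 0 10 -40 0 0")

```text
time_s: 1.77
ee_pos: [0.5676, -0.0431, 0.2206]
ee_rot: [0.702, -0.025, 0.711, 0.019]
force: [0.9, 0.3, -0.5]
gripper_width: 0.0
```

Request:
carry_out(deltas="0 0 0 5 -30 -10 0; 0 0 0 5 -30 -20 0; 0 0 0 5 -30 -20 0; 0 0 0 5 -25 -20 0; 0 0 0 5 -13 -20 0")

```text
time_s: 2.18
ee_pos: [0.5947, -0.1873, 0.1321]
ee_rot: [0.706, -0.023, 0.708, 0.014]
force: [-0.5, -0.0, 0.6]
gripper_width: -0.0
```

Request:
carry_out(deltas="0 0 0 0 0 -25 0; 0 0 0 0 0 -25 0; 0 0 0 0 0 -15 0; 0 0 0 0 0 -5 0; 0 0 0 0 0 0 0")

```text
time_s: 2.6
ee_pos: [0.5889, -0.1947, 0.0522]
ee_rot: [0.702, -0.02, 0.712, 0.009]
force: [0.1, -0.0, 0.7]
gripper_width: -0.001
```

Request:
carry_out(deltas="0 0 0 3 -5 0 0; 0 0 0 3 -5 0 0; 0 0 0 2 -5 0 0; 0 0 0 2 -4 0 0; 0 0 0 0 0 0 0")

```text
time_s: 3.02
ee_pos: [0.6021, -0.2122, 0.0551]
ee_rot: [0.703, -0.021, 0.711, 0.011]
force: [-0.1, 0.4, -0.8]
gripper_width: 0.0
```

```bash
python3 - <<'E'
from h import *
t=ctrl.read_camera("top")[:,:,::-1]; s=ctrl.read_camera("scene")[:,:,::-1]
a=cv2.resize(t[150:350,240:370],None,fx=3,fy=3,interpolation=cv2.INTER_CUBIC)
b=cv2.resize(s[140:340,220:350],None,fx=3,fy=3,interpolation=cv2.INTER_CUBIC)
cv2.imwrite("pics/c.png",np.hstack([a,b]))
E
```

```text
(no output)
```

View pics/c.png

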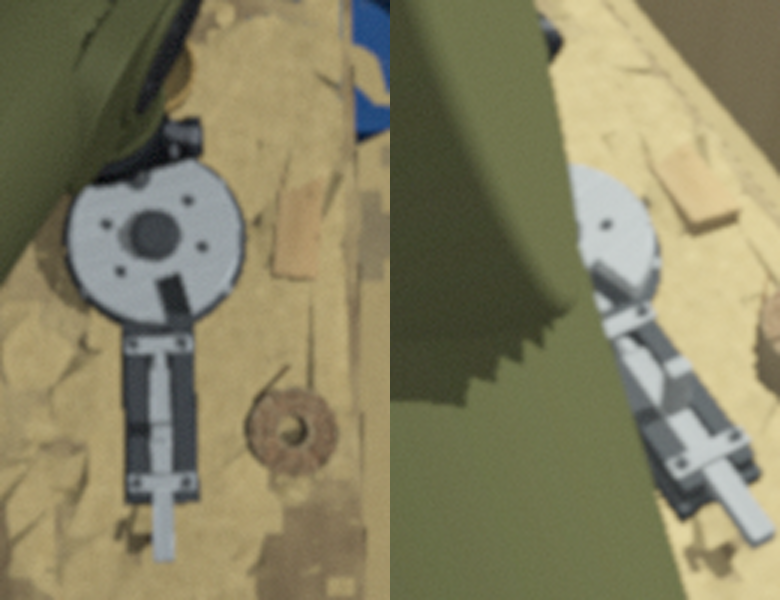

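The slot is at about (172,295) relative to the disc centre at (155,240), so roughly 0.27 rad (about 12 mm at the pin) remains.

Request:
carry_out(deltas="0 0 0 0 -4 -1 0; 0 0 0 0 -3 0 0; 0 0 0 0 -3 0 0; 0 0 0 0 -1 0 0; 0 0 0 0 0 0 0")

```text
time_s: 3.53
ee_pos: [0.6038, -0.2226, 0.0554]
ee_rot: [0.705, -0.021, 0.709, 0.012]
force: [1.1, 1.7, -0.6]
gripper_width: -0.004
```

```bash
cat > slot.py <<'E'
from h import *
import sys
T=ctrl.read_camera("top")[:,:,::-1]; cv2.imwrite("pics/%s.png"%sys.argv[1],cv2.resize(T[150:350,240:370],None,fx=3,fy=3,interpolation=cv2.INTER_CUBIC))
C=np.array([.5605,-.245]);h=.023
g=T.astype(np.float32).mean(2)
for r in(.034,.040,.046,.052):
    th=np.radians(np.arange(-60,60,.5)); v=[]
    for t in th:
        a=np.pi+h+t; px=proj("top",[C[0]+r*np.cos(a),C[1]+r*np.sin(a),.03]); v.append(cv2.getRectSubPix(g,(1,1),(float(px[0]),float(px[1])))[0,0])
    v=np.array(v);w=np.clip(np.median(v)-15-v,0,None); print(r,"slot angle deg",np.degrees((w*th).sum()/w.sum()).round(1),"width mm",(r*1000*np.radians(.5)*(w>0).sum()).round(1))
E
python3 slot.py d
```

```text
0.034 slot angle deg -1.5 width mm 29.4
0.04 slot angle deg -0.2 width mm 26.2
0.046 slot angle deg 0.5 width mm 22.9
0.052 slot angle deg 0.8 width mm 23.1
```

Request:
carry_out(deltas="0 0 0 0 10 0 0; 0 0 0 0 20 5 0; 0 0 0 0 20 30 0; 0 0 0 -20 20 30 0; 0 0 0 -35 10 10 0")

```text
time_s: 4.0
ee_pos: [0.5473, -0.1433, 0.1284]
ee_rot: [0.702, -0.022, 0.712, 0.008]
force: [0.9, 0.8, 1.5]
gripper_width: -0.0
```

Request:
carry_out(deltas="0 0 0 -35 0 0 0; 0 0 0 -35 0 0 0; 0 0 0 -35 -5 0 0; 0 0 0 -35 -10 0 0; 0 0 0 0 0 0 0")

```text
time_s: 4.42
ee_pos: [0.3989, -0.1529, 0.1303]
ee_rot: [0.703, -0.025, 0.71, 0.012]
force: [0.1, 0.8, -0.7]
gripper_width: -0.002
```

```bash
python3 slot.py e
```

```text
0.034 slot angle deg -1.6 width mm 29.4
0.04 slot angle deg -0.2 width mm 24.4
0.046 slot angle deg 0.4 width mm 22.5
0.052 slot angle deg 0.7 width mm 22.2
```

View pics/e.png

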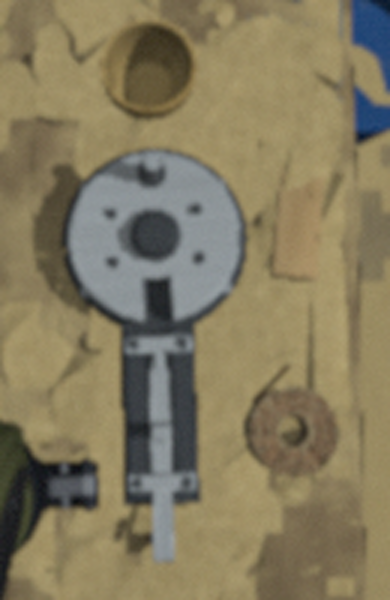

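The slot (157,300) faces the bar, and the cup, roll and wedge are unmoved. Next I go behind the tab.

Request:
carry_out(deltas="0 0 0 0 -30 0 0; 0 0 0 -2 -30 0 0; 0 0 0 -2 -25 0 0; 0 0 0 0 -8 0 0; 0 0 0 0 0 0 0")

```text
time_s: 4.88
ee_pos: [0.4015, -0.2468, 0.1331]
ee_rot: [0.707, -0.028, 0.706, 0.014]
force: [-0.2, -0.1, 0.3]
gripper_width: 0.001
```

Request:
carry_out(deltas="0 0 0 0 0 -25 0; 0 0 0 0 0 -25 0; 0 0 0 0 0 -18 0; 0 0 0 0 0 -5 0; 0 0 0 0 0 0 0")

```text
time_s: 5.3
ee_pos: [0.4068, -0.2457, 0.0592]
ee_rot: [0.709, -0.03, 0.705, 0.013]
force: [0.1, 0.2, -0.6]
gripper_width: -0.0
```

Request:
carry_out(deltas="0 0 0 0 -1 -8 0; 0 0 0 0 0 -3 0; 0 0 0 6 0 0 0; 0 0 0 6 0 0 0; 0 0 0 6 0 0 0")

```text
time_s: 5.72
ee_pos: [0.4273, -0.2455, 0.0492]
ee_rot: [0.709, -0.031, 0.704, 0.014]
force: [-0.1, -0.5, -0.3]
gripper_width: 0.001
```

Request:
carry_out(deltas="0 0 0 6 0 0 0; 0 0 0 6 0 0 0; 0 0 0 5 0 0 0; 0 0 0 4 0 0 0; 0 0 0 0 0 0 0")

```text
time_s: 6.13
ee_pos: [0.4538, -0.2455, 0.0505]
ee_rot: [0.71, -0.032, 0.703, 0.014]
force: [-0.5, 0.9, -0.3]
gripper_width: 0.003
```

Request:
carry_out(deltas="0 0 0 3 0 0 0; 0 0 0 2 0 0 0; 0 0 0 2 0 0 0; 0 0 0 2 0 0 0; 0 0 0 2 0 0 0")

```text
time_s: 6.55
ee_pos: [0.456, -0.2465, 0.0496]
ee_rot: [0.704, -0.029, 0.709, 0.015]
force: [-5.9, 1.8, 3.8]
gripper_width: -0.001
```

Request:
carry_out(deltas="0 0 0 4 0 0 0; 0 0 0 4 0 0 0; 0 0 0 5 0 0 0; 0 0 0 5 0 0 0; 0 0 0 5 0 0 0")

```text
time_s: 6.97
ee_pos: [0.456, -0.2488, 0.0475]
ee_rot: [0.689, -0.021, 0.725, 0.016]
force: [-13.1, 0.3, 9.1]
gripper_width: -0.002
```

Request:
carry_out(deltas="0 0 0 -10 0 0 0; 0 0 0 -15 0 0 0; 0 0 0 -10 0 30 0; 0 0 0 0 20 40 0; 0 0 0 0 30 20 0")

```text
time_s: 7.38
ee_pos: [0.4132, -0.204, 0.1348]
ee_rot: [0.685, -0.017, 0.728, 0.01]
force: [1.7, 1.2, 0.7]
gripper_width: 0.001
```

Request:
carry_out(deltas="0 0 0 0 40 10 0; 0 0 0 0 40 0 0; 0 0 0 0 40 0 0; 0 0 0 0 20 0 0; 0 0 0 0 0 0 0")

```text
time_s: 7.8
ee_pos: [0.4165, -0.0554, 0.1532]
ee_rot: [0.693, -0.015, 0.72, 0.012]
force: [0.2, 0.0, -0.3]
gripper_width: 0.002
```

```bash
python3 slot.py f; python3 - <<'E'
from h import *
s=ctrl.read_camera("scene")[:,:,::-1]
b=cv2.resize(s[140:340,220:350],None,fx=3,fy=3,interpolation=cv2.INTER_CUBIC)
cv2.imwrite("pics/g.png",np.hstack([cv2.imread("pics/f.png"),b]))
E
```

```text
0.034 slot angle deg -4.6 width mm 25.5
0.04 slot angle deg -1.7 width mm 21.6
0.046 slot angle deg 0.2 width mm 16.9
0.052 slot angle deg 2.1 width mm 13.2
```

View pics/g.png

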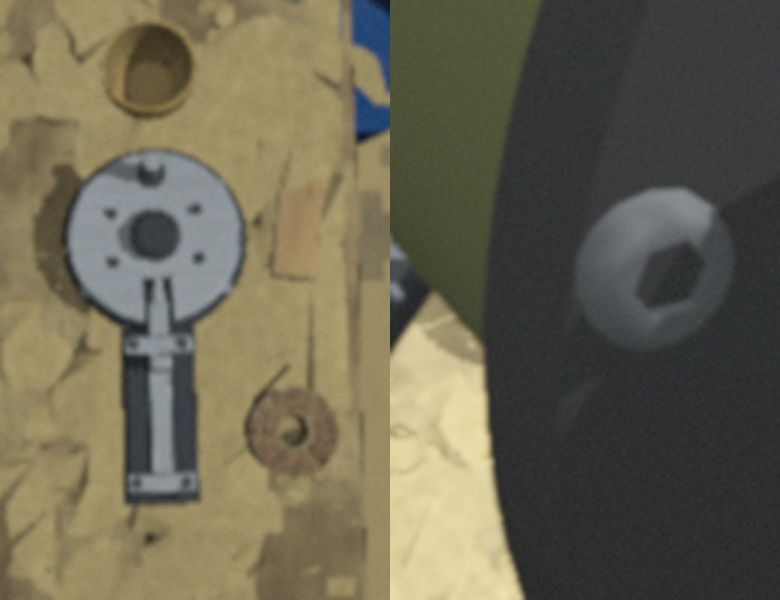

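The bar's nose reaches the slot bottom (157,278), the disc is aligned, the cup, roll and wedge are unmoved, and the arm is clear.

```bash
python3 - <<'E'
from rig import ctrl
s=ctrl.read_state();print(abs(s["joint_vel"]).max(),s["force"],ctrl.close_job())
E
```

```text
the job is handed in; nothing more can be done
0.04670990383130618 [ 0.54146055 -0.60307855 -0.46040404] None
```

The fixture looks locked and I've handed the job in at about 8 s, but `close_job` gave no verdict. I turned the disc by its pin with the shut fingertips, pushed the bar home by its tab, and backed clear.

- **Disc angle:** before the bar went in, the slot read within about 1.6° of facing the bar; the limit is 6.3°. With the nose in the slot, the same check drifts from -4.6° to +2.1° with radius, because the bar hides part of the slot. I judged the final angle by eye instead, and the pin had not visibly moved.
- **Bar home:** the bar stopped dead at tool x = 0.456 m, within about 1 mm of where I expected it to be home. It stayed there when I pushed up to 13 N. The last top picture shows the nose at the bottom of the slot. I did not measure the nose's final position, so that picture and the hard stop are my evidence.
- **Cup, roll and wedge:** they look unmoved in the top pictures; I did not remeasure their positions.
- **Scene camera:** the arm blocked its final picture, so the last check rests on the top view alone.

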